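# Load a jar lid face up in the engraver's sprung nest

### The job

Swing the engraver's amber hood fully up (it has a bar handle along its front) and load the dark walnut jar lid from the rack in the round nest of the jig inside, broad flat face up and plug down. Press it fully home past the sprung plunger, so that its flange lies flush on the jig, and leave the hood standing open, and the other lids and everything else on the bench where they are.

Things in the scene. Friction and masses are not known exactly. Their poses are not given: they have to be found in the camera images.
- engraver: compact laser engraver, fixed: grey base tray 240 (its x) x 300 (its y) x 60 mm high, bed 30 mm high inside. Origin: centre of the underside; x points from front to back (hinge side), y along the hinge, z up. Inside along the back: gantry rail (x 79 to 97 mm, up to 82 mm high); parked laser head (x 40 to 80, y -126 to -90 mm, up to 110 mm high)
- hood (a joint): angle of the amber clear hood (235 x 300 x 80 mm, about 0.45 kg): 0 closed, 1.75 rad the stop, grows as it swings up and back. Friction hinges (about 0.8 N m) hold it wherever it is left; lifting it by the bar takes about 5 N
- hood_handle (a point): middle of the steel handle bar (12 mm round, 130 mm long, along the engraver's y) on the hood's front: its axis 42 mm out from the front panel, 25 mm below the hood's top, 117 mm above the bench when closed. It circles the hinge axis at 282 mm (closed: 277 mm in front of it, 55 mm above it)
- hood_hinge (a point): middle of the hood's hinge axis at the back of the base, 62 mm above the bench; the axis runs along the engraver's y
- nest (a point): centre of the mouth of the round nest in the jig plate, in its top face; x, y, z as the engraver's. The bore is 51 mm wide and 16 mm deep with a 1 mm chamfer
- plunger (a joint): brass plunger in the nest's front (-x) wall, value in m: 0 at rest, its nose 18 mm from the nest's centre; grows as it is pushed back, to 0.008; spring 0.9 N + 0.3 N/mm. Nose 12 mm wide, its top 9 mm bevelled (7 mm across). A lid laid in the bore rides on the bevel, tilted; 10 to 15 N down on its middle or over the nose sends it home, against the back wall, 2.5 mm off centre, plunger near 0.002
- walnut_lid: dark walnut jar lid, 50 g: flange 62 mm across, 12 mm thick, with the flat face; on its other side a plug 46 mm across, 14 mm deep (1.5 mm chamfer). Origin: on the axis, where flange and plug meet; x points out of the flat face (flange x 0 to 12 mm, plug to -14 mm). At first it stands on edge in the rack, x level along the rack's x, origin 42 mm above the bench, leaning up to 6 degrees
- pale_lid: pale lid of the same shape in the rack, to be left alone
- white_lid: white lid of the same shape in the rack, to be left alone
- rack: wooden lid rack, fixed: base 175 (its x) x 58 mm, three cradles 60 mm apart along x, a lid on edge in each (lowest point 11 mm above the bench) between thin dowels 34 mm high that stand 22 to 29 mm either side of the middle; so a lid's rim is free at both sides from the bench up. Origin: centre of the underside
- jar_a: glass jar 70 mm across, 85 mm high, to be left alone; origin: centre of the underside
- jar_b: second glass jar of the same size, to be left alone
- cleaner: blue bottle with a red cap 56 mm across, 110 mm high, to be left alone
- tape: roll of yellow tape 84 mm across, 24 mm high, to be left alone
- driver: screwdriver lying on the bench, to be left alone
- gauge: brass focus gauge block 36 mm across, 30 mm high, to be left alone
- jig: plywood jig plate fixed on the bed, 120 (x) x 110 (y) x 20 mm, top face 50 mm above the bench and 10 mm below the base tray's rim; axes as the engraver's. Origin: centre of the underside
There are look-alikes about, which are no part of the job. Leave any purple look-alike of the walnut_lid alone.

How it is judged:
On the way:
1. the hood has been swung up past 80 degrees (value of joint hood above 1.4 rad), for 0.2 s.
At the end, for the whole second after the job is handed in: The hood stands open past 80 degrees (1.4 rad); the walnut lid lies face up in the nest within 3.5 degrees of level, its flange down on the jig plate (within 2 mm), its axis within 5 mm of the nest's centre, the plunger pushed back by it (more than 1 mm), and it is at rest (value of joint hood above 1.4 rad and angle between walnut_lid's own x axis and vertical below 0.06 rad and z of walnut_lid in the frame of nest between -0.003 and 0.002 m and horizontal distance between walnut_lid and nest below 0.005 m and value of joint plunger above 0.001 m and linear speed of walnut_lid below 0.01 m/s); the robot touches nothing.
It fails at once if another lid is shifted more than 20 mm (distance of any of pale_lid, white_lid from where it was at the start of the episode above 0.02 m).
It fails at once if a jar, the bottle, the tape, the screwdriver or the gauge is shifted more than 20 mm (distance of any of jar_a, jar_b, cleaner, tape, driver, gauge from where it was at the start of the episode above 0.02 m).
It also fails if it takes over 72 s, if anything falls off the work surface, if the arm or the gripper's body presses on something with over 40 N, if the wrist force passes 120 N, or if a joint passes its speed limit or range.

### The arm

A 6-joint arm with a two-finger parallel gripper is mounted at the origin on the work surface. World frame = base frame: x ahead of the robot, y to its left, z up, the work surface at z = 0. Lengths are in m, angles in rad, forces in N, time in s.
With the tool pointing down it reaches from about 0.425 to 1.125 m from the base axis. Payload 14.9 kg.
Tool frame: the origin (TCP) lies at the centre of the arm's flange, where the gripper is bolted on; the fingertips stand 191 mm ahead of it and the grasp point (between the pads) lies 172 mm ahead of it; z points along the fingers, y is the line along which they close (so a half turn about z gives the same grasp; the last joint's range is limited). The gripper opens to 91 mm and grips with 3 to 60 N. Pads are 32 mm wide; open, the fingers measure 118 mm over their backs; the gripper's body (76 mm by 178 mm) begins 60 mm behind the grasp point.
Start: joints at [-1.352, 0.379, 1.734, -0, 1.028, -0.033], TCP at [0.174, -0.678, 0.405] pointing down, gripper open.
Joint ranges: [-2.77, 2.77], [-0.74, 2.19], [0, 2.66], [-1.06, 4.2], [0.31, 2.87], [-3.08, 3.08]. Speed limits (rad/s): [1.89, 1.89, 2.39, 3.14, 3.14, 3.14].

### API

Orientations are given as a 3x3 rotation matrix whose columns are the frame's x, y, z axes.
In Python, from workcell import env gives the robot as it stands.
- The arm moves only by the shell command python3 -m inch 'ROWS' [OPENING] [FORCE]. ROWS is JSON, a list of rows, each a list of 2 entries, a list of its own where there are three numbers: the shift along the tool's x, y, z in cm, then the turn about the tool's z in rad. In form: [[[tx, ty, tz], turn], ...]. A call has 1 to 8 rows; each row shifts and turns the commanded pose from where the row before left it, along the tool's axes as they then stand; what a row does not reach is not made up. A row lasts 1/8 s, in which the tool goes at most 62.5 mm and 10.7 degrees, less where a joint would pass 70% of its speed; a pose out of reach is approached as far as the arm can. A call with a gripper value outside its range is refused whole. OPENING is the opening, from -1 (shut) to 1 (fully open), set as the call begins (- or left out, the last holds). The fingers move at their own pace and stop on an object; FORCE is the grip in N (left out, the last holds). Time passes only in rows, so rows that do not move let the fingers close. It gives the time, the measured TCP pose, the force, the opening and the grip force at its end, in the units of the state.
- env.observe(): the state, without advancing time (a new reading comes with each control period).
- env.read_camera(name): name is "side" or "top"; returns a dict with "image" (480x640x3 uint8, red, green, blue), "z_map" (480x640 float32, m along the optical axis (not along the pixel's ray), 0 where there is no reading), "intrinsics" (3x3 intrinsics, pixels), "R" (3x3) and "t" (3): a world point X has camera coordinates R X + t. Camera axes: x right, y down, z forward; pixel columns grow to the right and rows downward; lengths in m; the calibration is good to about 2 mm. A picture is of the moment at which its call begins.
- env.close_job(): hands the job in; it is judged then, once.
Trained networks look in a picture, given as the dict that the camera call returned (one of the last four; its "shot" number tells which), for a name from the list of things; names that differ only in an ending like _2 or _b are one class to them, and where a whole thing is asked for, a point or a joint stands for the part that bears it (a point fixed in the world has none). Each returns a list of dicts, best first, with "conf" (0 to 1); they miss things now and then, are a little off and sometimes report something else, mostly with a low value. They report only what shows in the picture. A call takes as long as a camera call. They do not tell look-alikes from the thing itself.
- env.recognise(picture, thing): "bbox" ([centre column, centre row, width, height] in pixels, round what is visible of it).
- env.outline_of(picture, thing): "region" (480x640 bool, what is visible of it) and "bbox" ([centre column, centre row, width, height] in pixels, round what is visible of it).
- env.pinpoint(picture, thing): "at" ([column, row] in pixels: a listed point, or the origin of a listed thing).
The state is a dict: "clock": time; "joint_pos": joint angles; "joint_vel": joint speeds; "effort": joint torques, N m; "position": TCP position; "orientation": TCP orientation; "force": force on the tool from outside, world axes, zero at the start; "moment": the same for the moment, N m; "opening": finger opening in m; "gripper_force": force on a finger pad.
Only numpy, scipy, OpenCV 4.12 (cv2) and the standard library are available. Lean on these libraries where they do the work, as an engineer would, in place of code of your own. Each camera call takes 0.05 s, during which the arm holds its last target. There are 200 camera calls.

## Working session

There is one attempt and no reset: what is moved stays moved. The work goes in short steps, Python scripts to look and compute and a shell command to move; the robot and the scene stay as the last step left them, time stands still between calls to the robot, and variables do not carry over. Pictures are saved under pics/ and viewed, at most 10 in all, crops included, and the job is handed in when it is done.

```bash
mkdir -p pics; ls; cat > h.py <<'E'
import numpy as np, cv2
from workcell import env
def w(p,c,r,z=None):
    K,R,t=p["intrinsics"],p["R"],p["t"]
    d=np.linalg.inv(K)@[c,r,1.]
    if z is None:
        return R.T@(d*p["z_map"][int(round(r)),int(round(c))]-t)
    o=-R.T@t; v=R.T@d
    return o+v*(z-o[2])/v[2]
def px(p,X):
    q=p["intrinsics"]@(p["R"]@np.array(X)+p["t"]); return q[:2]/q[2]
E
python3 - <<'E'
from h import *
np.set_printoptions(precision=3,suppress=True)
for n in("top","side"):
    p=env.read_camera(n); cv2.imwrite(f"pics/{n}0.png",p["image"][:,:,::-1])
    print(n,"cam at",-p["R"].T@p["t"])
    for th in("engraver","hood_handle","hood_hinge","nest","walnut_lid","rack","jig","pale_lid","white_lid"):
        for d in env.pinpoint(p,th)[:3]:
            c,r=d["at"]; print(th,round(d["conf"],2),np.array(d["at"]),w(p,c,r))
print(env.observe())
E
```

```text
pics
top cam at [ 0.415 -0.049  1.084]
engraver 0.69 [189.8 247.8] [0.525 0.171 0.148]
hood_handle 0.66 [248.6 242.9] [ 0.557  0.066 -0.001]
hood_hinge 0.68 [451.8 345.3] [ 0.323 -0.422 -0.002]
walnut_lid 0.9 [300.4 335.9] [ 0.342 -0.062  0.024]
walnut_lid 0.89 [370.8 306.1] [ 0.412 -0.217  0.068]
walnut_lid 0.88 [362.3 343. ] [ 0.328 -0.205  0.026]
rack 0.81 [355.4 276.8] [ 0.48  -0.191  0.008]
rack 0.57 [325.4 174.5] [ 0.707 -0.111  0.084]
jig 0.25 [194.1 244.3] [0.532 0.162 0.15 ]
pale_lid 0.84 [348.5 259.8] [ 0.515 -0.167  0.067]
side cam at [0.368 0.752 0.794]
hood_handle 0.59 [315.5 275.9] [0.54  0.048 0.132]
hood_hinge 0.61 [261.2 420.1] [0.557 0.317 0.062]
walnut_lid 0.93 [392.5 235.4] [ 0.426 -0.224  0.044]
walnut_lid 0.92 [437.8 257.2] [ 0.318 -0.2    0.023]
walnut_lid 0.74 [417.5 297. ] [ 0.349 -0.056  0.026]
rack 0.58 [365.9 254.4] [ 0.477 -0.17   0.02 ]
pale_lid 0.69 [343.  242.7] [ 0.53  -0.163  0.049]
pale_lid 0.56 [369.3 253.8] [ 0.469 -0.167  0.026]
white_lid 0.58 [375.2 240.3] [ 0.46  -0.175  0.061]
white_lid 0.3 [308.5 194.4] [ 0.666 -0.374  0.018]
{'clock': 1.0, 'joint_pos': array([-1.352,  0.379,  1.734,  0.   ,  1.029, -0.033]), 'joint_vel': array([-0.001, -0.001, -0.   , -0.002,  0.001, -0.001]), 'effort': array([  0.003, -76.371, -43.474,   0.065,   0.039,  -0.   ]), 'position': array([ 0.174, -0.678,  0.405]), 'orientation': array([[ 0.968,  0.249,  0.   ],
       [ 0.249, -0.968,  0.   ],
       [ 0.   , -0.   , -1.   ]]), 'force': array([-0.081, -0.929, -0.057]), 'moment': array([ 0.019, -0.006, -0.045]), 'gripper_force': 0.0, 'opening': 0.0910933392098653}
```

View pics/top0.png

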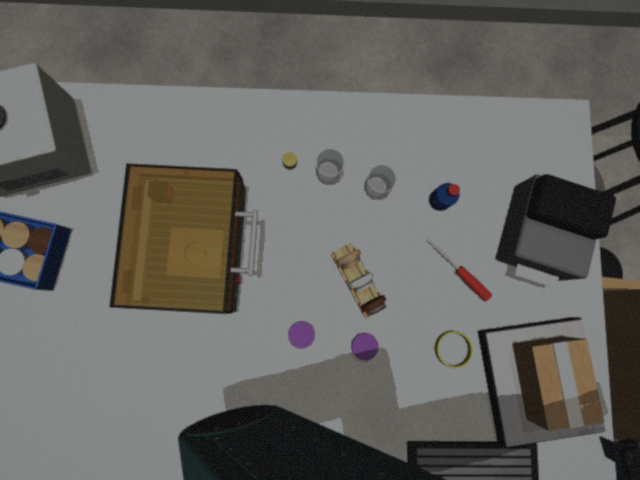

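View pics/side0.png

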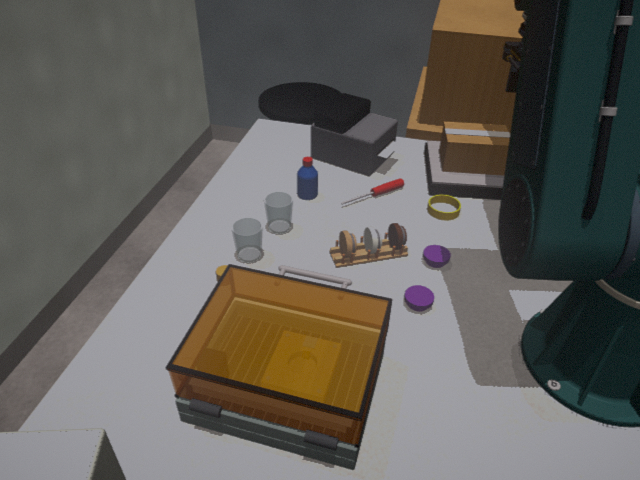

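The top view puts the engraver at left with its front to the right: bar at ~(250,243), nest at ~(195,250). The rack is at ~(358,280), and the walnut lid is its lower-right one at ~(373,303). The purple discs at (301,335) and (365,346) are decoys. The side view agrees, with the walnut lid at (397,236).

```bash
cat >> h.py <<'E'
np.set_printoptions(precision=4,suppress=True)
def cloud(p):
    K,R,t=p["intrinsics"],p["R"],p["t"]; z=p["z_map"].astype(float)
    v,u=np.mgrid[:480,:640]
    C=np.stack([(u-K[0,2])/K[0,0]*z,(v-K[1,2])/K[1,1]*z,z],-1)
    X=(C-t)@R; X[z<=0]=np.nan; return X
def line(P):
    c=np.median(P,0); U=np.linalg.svd(P-P.mean(0))[2][0]; return P.mean(0),U
E
python3 - <<'E'
from h import *
for n in("top","side"):
    p=env.read_camera(n); X=cloud(p); im=p["image"].astype(int)
    def box(a,b): return np.all((X>a)&(X<b),-1)
    # bar: grey bright pixels
    P=X[box([.42,.0,.09],[.7,.09,.14])]
    P2=P[P[:,2]>.105]; print(n,"bar cand",len(P2)); 
    if len(P2): print(np.percentile(P2,[2,25,50,75,98],axis=0))
    # rack wood low z .. overall extents; walnut pixels
    m=box([.36,-.28,.012],[.58,-.1,.09])
    q=X[m]; d=np.linalg.svd((q-q.mean(0))[:,:2],full_matrices=False)[2][0]; print("rack pts",m.sum(),q.mean(0),d)
    for o in env.outline_of(p,"walnut_lid")[:4]:
        s=X[o["region"]]; s=s[~np.isnan(s[:,0])]; hi=s[s[:,2]>.03]
        print("wal",round(o["conf"],2),o["bbox"],len(s),np.median(s,0),im[o["region"]].mean(0), len(hi) and np.percentile(hi,[2,50,98],axis=0))
    for th in("hood_hinge","hood_handle","nest","engraver","hood"):
        for o in env.outline_of(p,th)[:1]:
            s=X[o["region"]]; s=s[~np.isnan(s[:,0])]; print(th,round(o["conf"],2),np.array(o["bbox"]),np.percentile(s,[2,50,98],axis=0))
    m=box([.36,-.0,.12],[.8,.45,.17]); cv2.imwrite(f"pics/m{n}.png",m*255)
    c=cv2.minAreaRect(X[m][:,:2].astype(np.float32)); print("hood top rect",m.sum(),c,np.median(X[m][:,2]))
E
```

```text
top bar cand 883
[[0.4567 0.038  0.1071]
 [0.4974 0.045  0.1266]
 [0.5496 0.0645 0.1311]
 [0.5997 0.084  0.1334]
 [0.6851 0.0896 0.1385]]
rack pts 1267 [ 0.4677 -0.1972  0.0464] [-0.8776 -0.4793]
wal 0.84 [370.6, 305.5, 25.5, 22.3] 362 [ 0.4145 -0.2281  0.0578] [64.0497 51.7348 43.7707] [[ 0.3946 -0.2508  0.0323]
 [ 0.4127 -0.2266  0.0599]
 [ 0.4353 -0.2009  0.0711]]
wal 0.68 [364.9, 345.2, 31.4, 28.3] 555 [ 0.3208 -0.211   0.0239] [ 88.5771  55.6434 102.9964] [[ 0.2957 -0.2308  0.0301]
 [ 0.3107 -0.2263  0.0303]
 [ 0.3257 -0.2219  0.0305]]
wal 0.59 [300.9, 335.9, 27.1, 25.2] 575 [ 0.3455 -0.064   0.024 ] [103.934   67.5417 119.7378] 0
hood_hinge 0.89 [182.9 237.9 148.5 151.4] [[0.402  0.0514 0.0932]
 [0.542  0.1939 0.1452]
 [0.693  0.3177 0.1525]]
hood_handle 0.56 [182.8 237.8 153.7 151.3] [[0.4025 0.0536 0.101 ]
 [0.5428 0.1945 0.1453]
 [0.6928 0.3176 0.1525]]
engraver 0.55 [185.8 238.2 147.3 150.8] [[0.403  0.0623 0.0546]
 [0.543  0.1912 0.1451]
 [0.6927 0.3165 0.1525]]
hood 0.71 [182.2 240.  149.4 153.3] [[0.4024 0.0515 0.0998]
 [0.5427 0.1938 0.1453]
 [0.6928 0.317  0.1525]]
hoo
[... 997 characters left out ...]
 [278.4 355.7 230.5 186.8] [[0.4015 0.0552 0.0716]
 [0.5403 0.2426 0.1455]
 [0.696  0.324  0.1535]]
nest 0.64 [276.  354.2 228.2 182.3] [[0.4018 0.0834 0.0725]
 [0.5406 0.2429 0.1455]
 [0.696  0.324  0.1535]]
engraver 0.61 [382.3 189.2  38.6  18.7] [[ 0.4361 -0.5012  0.0048]
 [ 0.4738 -0.46    0.02  ]
 [ 0.5186 -0.4272  0.0271]]
hood 0.77 [279.1 355.5 224.5 184.3] [[0.4017 0.0831 0.073 ]
 [0.5399 0.2428 0.1455]
 [0.6956 0.324  0.1536]]
hood top rect 24079 ((0.553383469581604, 0.2489793300628662), (0.4188629388809204, 0.3088143765926361), 86.77178192138672) 0.14640636667344736[ WARN:0@5.178] global loadsave.cpp:1063 imwrite_ Unsupported depth image for selected encoder is fallbacked to CV_8U.
```

```bash
python3 - <<'E'
from h import *
T=env.read_camera("top"); S=env.read_camera("side")
a=cv2.resize(T["image"][200:325,100:400],None,fx=2.66,fy=2.66,interpolation=2)[:300]
a=cv2.resize(T["image"][190:320,225:400],(800,594))
b=cv2.resize(S["image"][215:305,265:420],(800,464))
cv2.imwrite("pics/ct.png",a[:,:,::-1]); cv2.imwrite("pics/cs.png",b[:,:,::-1])
E
```

```text
(no output)
```

View pics/ct.png

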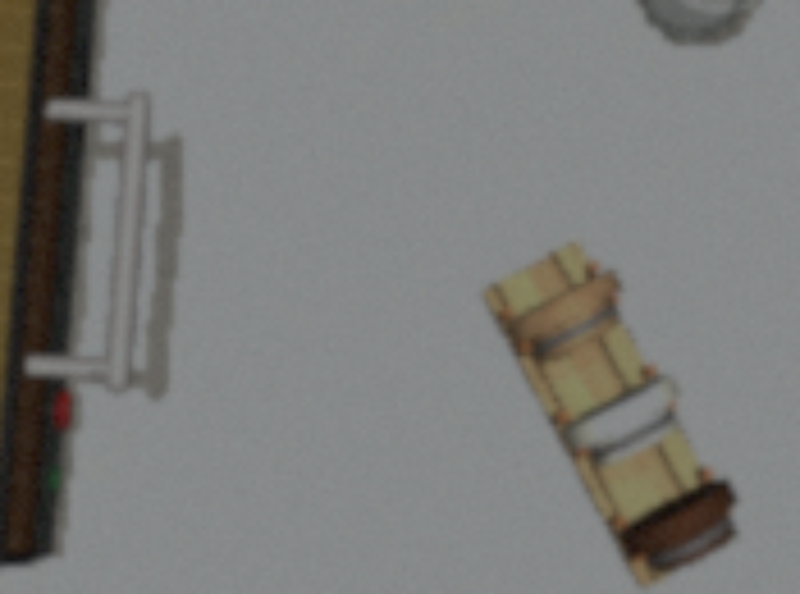

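View pics/cs.png

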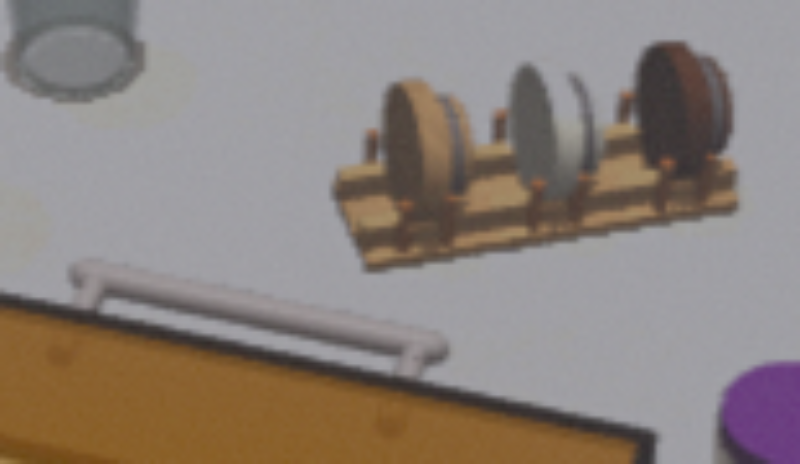

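The top crop shows the bar from full-image (255.6,210.8) to (250.6,274.9). In the rack the walnut flange's flat face is toward the other lids and its plug points to the lower right. In the side crop the bar runs from (279.5,267.7) to (350.3,282.8).

```bash
python3 - <<'E'
from h import *
from scipy.optimize import minimize
T=env.read_camera("top"); S=env.read_camera("side")
tb=[w(T,255.6,210.8,.117),w(T,250.6,274.9,.117)]; sb=[w(S,279.5,267.7,.117),w(S,350.3,282.8,.117)]
print("bar top",tb,"len",np.linalg.norm(tb[0]-tb[1])); print("bar side",sb,np.linalg.norm(sb[0]-sb[1]))
a,b=w(T,331.1,253.9,.008),w(T,366.1,318.6,.008); print("rack edge",a,b,np.linalg.norm(a-b),np.degrees(np.arctan2(*(a-b)[1::-1])))
regs=[]
for p in(T,S):
    best=[o for o in env.outline_of(p,"walnut_lid") if np.linalg.norm(np.array(o["bbox"][:2])-px(p,[.415,-.22,.045]))<12]
    regs.append((p,best[0]["region"])); print(best[0]["bbox"],best[0]["region"].sum())
def model(v):
    x,y,yaw,t=v; ax=np.array([np.cos(yaw)*np.cos(t),np.sin(yaw)*np.cos(t),np.sin(t)])
    e=np.array([-np.sin(yaw),np.cos(yaw),0]); f=np.cross(ax,e); th=np.linspace(0,2*np.pi,40)[:,None]
    O=np.array([x,y,.042]); c=lambda r,s:O+s*ax+r*(np.cos(th)*e+np.sin(th)*f)
    return [np.r_[c(.031,0),c(.031,.012)],np.r_[c(.023,0),c(.023,-.014)]]
def cost(v):
    s=0
    for p,reg in regs:
        m=np.zeros((480*4,640*4),np.uint8) if 0 else np.zeros((480,640),np.uint8)
        K=4; m=np.zeros((480,640),np.float32)
        big=np.zeros((400,400),np.uint8); c0,r0=[int(k)-50 for k in px(p,[.415,-.22,.045])]
        for P in model(v):
            q=np.array([px(p,X) for X in P]); q=((q-[c0,r0]+.5)*K).astype(np.float32)
            cv2.fillConvexPoly(big,cv2.convexHull(q).astype(np.int32),255)
        g=cv2.resize(reg[r0:r0+100,c0:c0+100].astype(np.float32),(400,400),interpolation=cv2.INTER_LINEAR)
        s+=np.abs(big/255.-g).sum()/K/K
    return s
for yaw in(.48,.6):
    r=minimize(cost,[.412,-.222,yaw,0],method="Nelder-Mead",options=dict(initial_simplex=[[.412,-.222,yaw,0],[.422,-.222,yaw,0],[.412,-.212,yaw,0],[.412,-.222,yaw+.15,0],[.412,-.222,yaw,.08]]))
    print(r.x,r.fun,"tilt fixed0:",cost([*r.x[:3],0]))
for p in(T,S): print("proj",px(p,[*r.x[:2],.042]))
E
```

```text
bar top [array([0.6123, 0.0412, 0.117 ]), array([0.4735, 0.0471, 0.117 ])] len 0.13888542793952421
bar side [array([0.6163, 0.0284, 0.117 ]), array([0.4766, 0.0342, 0.117 ])] 0.13982996106531512
rack edge [ 0.534 -0.132  0.008] [ 0.3827 -0.2162  0.008 ] 0.17315290757353435 29.108395260090997
[370.9, 306.6, 26.5, 19.5] 303
[396.1, 235.1, 21.1, 23.9] 423
[ 0.4156 -0.2293  0.5628 -0.0071] 93.84375 tilt fixed0: 95.197265625
[ 0.4156 -0.2293  0.5415  0.0013] 93.29296875 tilt fixed0: 94.599609375
proj [374.076 304.621]
proj [397.3076 235.6665]
```

```bash
python3 - <<'E'
from h import *
from scipy.optimize import minimize
T=env.read_camera("top"); S=env.read_camera("side")
for p in(T,S):
    X=cloud(p); m=np.all((X>[.42,.10,.135])&(X<[.67,.30,.16]),-1); P=X[m]
    A=np.c_[P[:,:2],np.ones(len(P))]; k=np.linalg.lstsq(A,P[:,2],rcond=None)[0]; print("plane",k,"res",np.std(A@k-P[:,2]), "z at y=.09,.32 x=.545:",k@[.545,.09,1],k@[.545,.32,1])
# bar ends triangulated
for (a,b) in(((255.6,210.8),(279.5,267.7)),((250.6,274.9),(350.3,282.8))):
    f=lambda X:np.r_[px(T,X)-a,px(S,X)-b]
    from scipy.optimize import least_squares
    r=least_squares(f,[.55,.04,.12],x_scale=.01); print("bar end",r.x,r.fun)
E
```

```text
plane [-0.002  -0.0457  0.156 ] res 0.0016311257846018936 z at y=.09,.32 x=.545: 0.15085556947967702 0.14034374510319672
plane [-0.0025 -0.0467  0.1585] res 0.001160809470440953 z at y=.09,.32 x=.545: 0.1528984082401353 0.14214776261252587
bar end [0.6112 0.0404 0.1282] [-0.0605 -0.5484  0.4718  0.119 ]
bar end [0.4739 0.0461 0.1282] [-0.0332 -0.5129  0.4422  0.0762]
```

```bash
cat >> h.py <<'E'
def go(x,y,z,yawx=None):
    s=env.observe(); R=s["orientation"]; p=s["position"]; cur=np.arctan2(R[1,0],R[0,0])
    yawx=cur if yawx is None else yawx
    d=(cur-yawx+np.pi)%(2*np.pi)-np.pi
    c,n=np.cos(yawx),np.sin(yawx); D=np.array([x,y,z])-p
    print("turn",round(d,3),"then shift cm",100*np.array([c*D[0]+n*D[1],n*D[0]-c*D[1],-D[2]]),"clock",s["clock"],"j6",s["joint_pos"][5])
E
python3 -m inch '[[[0,0,0],0.147],[[0,0,0],0.147],[[2.11,-4.6,0],0],[[2.11,-4.6,0],0],[[2.11,-4.6,0],0],[[2.11,-4.6,0],0],[[2.11,-4.6,0],0],[[2.11,-4.6,0],0]]' -0.2 20
python3 -m inch '[[[2.11,-4.6,0],0],[[2.11,-4.6,0],0],[[2.11,-4.6,0],0],[[2.11,-4.6,0],0],[[2.11,-4.6,0],0],[[2.11,-4.6,0],0],[[2.11,-4.6,0],0],[[2.11,-4.6,0],0]]'
python3 -c "
from h import *
go(.5425,.0433,.300,-.0415)"
```

```text
clock: 3.1
position: [0.313, -0.4061, 0.4049]
orientation: [[0.999, -0.042, 0.0], [-0.042, -0.999, -0.0], [0.0, 0.0, -1.0]]
force: [1.4, -0.9, -0.0]
opening: 0.0364
gripper_force: 0.0
clock: 4.1
position: [0.4973, -0.0453, 0.405]
orientation: [[0.999, -0.042, 0.001], [-0.042, -0.999, -0.0], [0.001, 0.0, -1.0]]
force: [0.0, 0.2, -0.4]
opening: 0.0366
gripper_force: 0.0
turn -0.001 then shift cm [ 4.1512 -9.0411 10.502 ] clock 4.1 j6 1.4753117765856931
```

```bash
python3 -m inch '[[[2.1,-4.5,0],0],[[2.05,-4.5,0],0],[[0,0,3],0],[[0,0,3],0],[[0,0,2.5],0],[[0,0,2],0],[[0,0,0],0]]'
python3 - <<'E'
from h import *
go(.5425,.0433,.300,-.0415)
p=env.read_camera("side"); c=px(p,[.54,.04,.13]).astype(int)
cv2.imwrite("pics/g1.png",cv2.resize(p["image"][c[1]-90:c[1]+90,c[0]-120:c[0]+120],(720,540))[:,:,::-1])
E
```

```text
clock: 4.97
position: [0.5416, 0.0412, 0.2987]
orientation: [[0.999, -0.042, -0.002], [-0.042, -0.999, -0.0], [-0.002, 0.0, -1.0]]
force: [-0.3, -0.1, 0.7]
opening: 0.0365
gripper_force: 0.0
turn -0.001 then shift cm [ 0.0812 -0.2154 -0.1323] clock 4.975 j6 1.6459571607582082
```

View pics/g1.png

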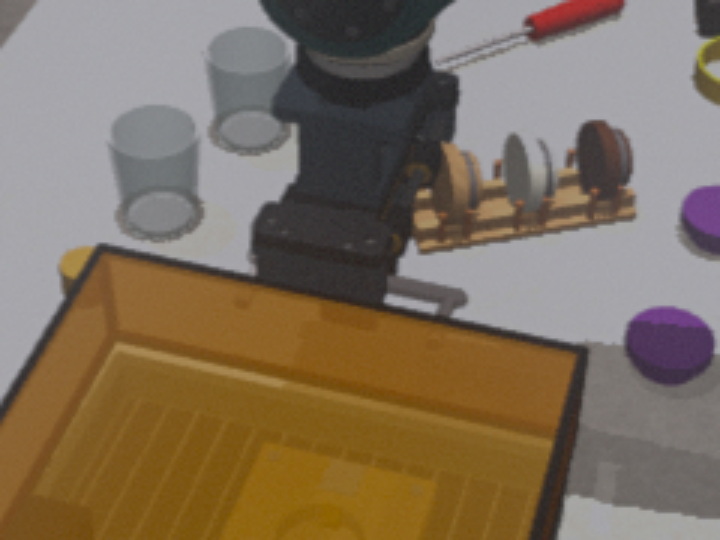

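The gripper straddles the bar centrally, with the hood's front edge just behind it. I'll close on the bar next.

```bash
python3 -m inch '[[[0,0,0],0],[[0,0,0],0],[[0,0,0],0]]' -1 20
python3 - <<'E'
from h import *
p=env.observe()["position"]; print(p)
# arc table: hinge offset, start angle
r=.282; h=p[2]-.172-.062
a0=np.arcsin(h/r); print("start",np.degrees(a0),"hood",a0-np.arctan2(55,277))
A=np.linspace(a0,np.arctan2(55,277)+1.66,25)
P=np.c_[-r*np.cos(A),r*np.sin(A)]*100
print(np.c_[-np.diff(P[:,0]),-np.diff(P[:,1])].round(2).tolist())
E
```

```text
clock: 5.4
position: [0.5422, 0.0427, 0.3002]
orientation: [[0.999, -0.044, 0.002], [-0.044, -0.999, 0.004], [0.002, -0.004, -1.0]]
force: [5.3, 39.9, -9.8]
opening: 0.0127
gripper_force: 20.0
[0.5422 0.0427 0.3002]
start 13.575337500389754 hood 0.04092766459720609
[[-0.51, -1.83], [-0.63, -1.79], [-0.75, -1.75], [-0.87, -1.69], [-0.98, -1.63], [-1.09, -1.56], [-1.19, -1.48], [-1.29, -1.4], [-1.38, -1.31], [-1.46, -1.22], [-1.54, -1.11], [-1.61, -1.01], [-1.68, -0.9], [-1.73, -0.78], [-1.78, -0.66], [-1.82, -0.54], [-1.86, -0.42], [-1.88, -0.29], [-1.9, -0.16], [-1.9, -0.03], [-1.9, 0.09], [-1.89, 0.22], [-1.87, 0.35], [-1.84, 0.47]]
```

```bash
python3 -m inch '[[[0,-0.2,0],0],[[0,-0.5,-1.8],0],[[0,-0.63,-1.8],0],[[0,-0.75,-1.75],0]]' - 15
python3 -m inch '[[[0,-0.87,-1.7],0],[[0,-0.98,-1.63],0],[[0,-1.1,-1.56],0],[[0,-1.2,-1.48],0]]'
python3 -c "
from h import *
p=env.observe()['position']; d=p-[.5539,.3169,.234]; print(d,np.hypot(d[1],d[2]))"
```

```text
clock: 5.9
position: [0.5428, 0.0632, 0.3537]
orientation: [[0.999, -0.043, 0.001], [-0.043, -0.999, 0.003], [0.001, -0.003, -1.0]]
force: [8.6, 24.4, -18.3]
opening: 0.0113
gripper_force: 15.0
clock: 6.4
position: [0.5443, 0.1041, 0.4171]
orientation: [[0.999, -0.042, 0.0], [-0.042, -0.999, 0.001], [0.0, -0.001, -1.0]]
force: [5.8, 7.3, -12.9]
opening: 0.0116
gripper_force: 15.0
[-0.0096 -0.2128  0.1831] 0.28073107343279846
```

Forces are small and the radius is right; I'll continue the arc.

```bash
python3 -m inch '[[[0,-1.3,-1.4],0],[[0,-1.38,-1.3],0],[[0,-1.46,-1.2],0],[[0,-1.54,-1.1],0],[[0,-1.6,-1],0],[[0,-1.7,-0.9],0],[[0,-1.75,-0.8],0],[[0,-1.8,-0.65],0]]'
python3 -m inch '[[[0,-1.8,-0.55],0],[[0,-1.85,-0.4],0],[[0,-1.9,-0.3],0],[[0,-1.9,-0.15],0]]'
python3 -c "
from h import *
p=env.observe()['position']; d=p-[.5539,.3169,.234]; print(d,np.hypot(d[1],d[2]),'hood',np.arctan2(d[2],-d[1])-.196)"
```

```text
clock: 7.4
position: [0.5499, 0.2293, 0.5021]
orientation: [[0.999, -0.042, 0.001], [-0.042, -0.999, -0.001], [0.001, 0.001, -1.0]]
force: [-0.0, -4.6, 3.6]
opening: 0.0119
gripper_force: 15.0
clock: 7.9
position: [0.553, 0.3042, 0.5153]
orientation: [[0.999, -0.042, 0.001], [-0.042, -0.999, 0.0], [0.001, -0.0, -1.0]]
force: [0.2, -3.3, 2.1]
opening: 0.0117
gripper_force: 15.0
[-0.0009 -0.0127  0.2813] 0.2815797303241085 hood 1.3296329767973853
```

```bash
python3 -m inch '[[[0,-1.9,0],0],[[0,-1.9,0.1],0],[[0,-1.9,0.2],0],[[0,-1.85,0.35],0],[[0,-1.85,0.45],0],[[0,0,0],0]]'
python3 -c "
from h import *
p=env.observe()['position']; d=p-[.5539,.3169,.234]; print(d,np.hypot(d[1],d[2]),'hood',np.arctan2(d[2],-d[1])-.196)"
```

```text
clock: 8.65
position: [0.557, 0.3984, 0.5028]
orientation: [[0.999, -0.041, -0.0], [-0.041, -0.999, 0.001], [-0.0, -0.001, -1.0]]
force: [1.1, 3.6, -0.3]
opening: 0.0113
gripper_force: 15.0
[0.0031 0.0815 0.2688] 0.28086036882093296 hood 1.6692914339519114
```

```bash
python3 -m inch '[[[0,0,0],0],[[0,0,0],0],[[0,0,-3],0],[[0,0,-3],0]]' -0.2 
python3 - <<'E'
from h import *
go(.421,-.2263,.405,.52)
print(env.observe()["joint_pos"])
p=env.read_camera("top");X=cloud(p); cv2.imwrite("pics/t2.png",p["image"][:,:,::-1])
p=env.read_camera("side"); cv2.imwrite("pics/s2.png",p["image"][:,:,::-1])
E
```

```text
clock: 9.15
position: [0.557, 0.3964, 0.5641]
orientation: [[0.999, -0.043, -0.001], [-0.043, -0.999, -0.0], [-0.001, 0.0, -1.0]]
force: [0.1, -0.4, -0.0]
opening: 0.0366
gripper_force: 0.0
turn -0.563 then shift cm [-42.7425  47.2792  15.9082] clock 9.15 j6 2.198041961496614
[ 0.5844  0.2144  1.6498 -0.      1.2782  2.198 ]
```

View pics/s2.png

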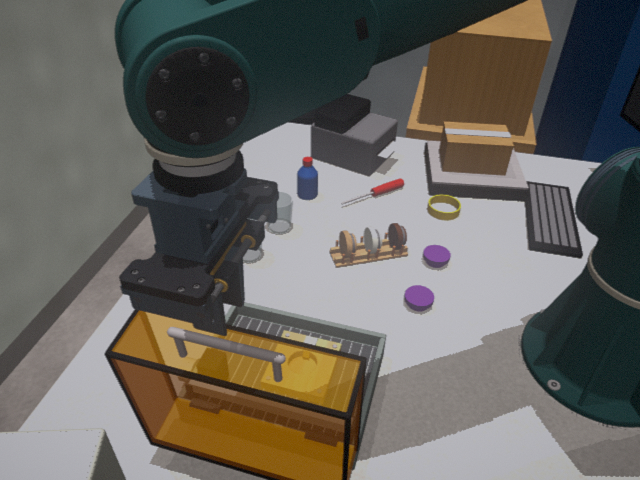

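The hood stands open and the gripper is clear of the bar; the nest shows at about (303,357). On to the lid.

```bash
python3 -m inch '[[[0,0,0],-0.141],[[0,0,0],-0.141],[[0,0,0],-0.141],[[0,0,0],-0.14],[[-3.3,3.64,0.5],0],[[-3.3,3.64,0.5],0],[[-3.3,3.64,1],0],[[-3.3,3.64,1.4],0]]'
python3 -m inch '[[[-3.3,3.64,1.4],0],[[-3.3,3.64,1.4],0],[[-3.3,3.64,1.4],0],[[-3.3,3.64,1.4],0],[[-3.3,3.64,1.4],0],[[-3.3,3.64,1.4],0],[[-3.3,3.64,1.4],0],[[-3.2,3.64,1.4],0]]' 1
python3 - <<'E'
from h import *
go(.421,-.2263,.225,.52)
T=env.read_camera("top");X=cloud(T)
# hood / nest / jig
for th in("nest","jig","walnut_lid","white_lid"):
    for d in env.pinpoint(T,th)[:2]:
        print(th,round(d["conf"],2),np.array(d["at"]),w(T,*d["at"],.05))
S=env.read_camera("side")
for th in("nest","jig"):
    for d in env.pinpoint(S,th)[:2]:
        print(th,round(d["conf"],2),np.array(d["at"]),w(S,*d["at"],.05))
c=px(T,[.55,.18,.05]).astype(int); c2=px(S,[.55,.18,.05]).astype(int)
a=cv2.resize(T["image"][c[1]-50:c[1]+50,c[0]-67:c[0]+67],(800,597)); b=cv2.resize(S["image"][c2[1]-50:c2[1]+50,c2[0]-67:c2[0]+67],(800,597))
cv2.imwrite("pics/n2.png",cv2.resize(np.vstack([a,b]),(402,600))[:,:,::-1]); 
cv2.imwrite("pics/n2t.png",a[:,:,::-1]); print(c,c2)
E
```

```text
clock: 10.25
position: [0.5142, 0.2032, 0.5289]
orientation: [[0.868, 0.497, 0.0], [0.497, -0.868, -0.0], [0.0, 0.0, -1.0]]
force: [1.0, 0.0, 0.6]
opening: 0.0362
gripper_force: 0.0
clock: 11.25
position: [0.4306, -0.18, 0.4168]
orientation: [[0.868, 0.497, 0.0], [0.497, -0.868, -0.0], [0.0, 0.0, -1.0]]
force: [0.5, -0.6, -0.2]
opening: 0.0911
gripper_force: 0.0
turn 0.0 then shift cm [-3.1299  3.5388 19.1823] clock 11.25 j6 0.6045856510767708
nest 0.72 [192.8 252.3] [0.5264 0.1864 0.05  ]
jig 0.77 [198.1 254.3] [0.5221 0.1742 0.05  ]
walnut_lid 0.7 [302.7 335.2] [ 0.3451 -0.0671  0.05  ]
white_lid 0.3 [194.5 251.4] [0.5285 0.1827 0.05  ]
jig 0.22 [247.4 254.7] [ 0.7205 -0.0654  0.05  ]
[196 242] [290 357]
```

View pics/n2t.png

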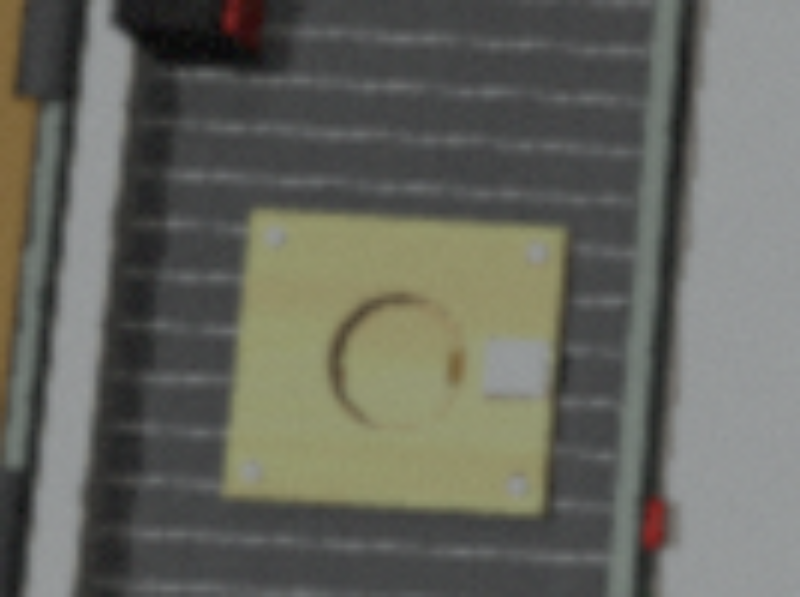

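The crop shows the jig with the nest centred at crop (398,362), i.e. full-image (195.3,252.2), and the plunger on its right, toward the front. Now down to the lid.

```bash
python3 -m inch '[[[-3.13,3.54,0],0],[[0,0,4],0],[[0,0,4],0],[[0,0,3],0],[[0,0,0],0]]' 1 12
python3 - <<'E'
from h import *
go(.421,-.2263,.225,.52)
T=env.read_camera("top"); n=w(T,195.3,252.2,.05); print("nest",n)
q=np.array([w(T,129+a/5.97-.4,192+b/5.97-.4,.05) for a,b in((250,210),(567,229),(543,515),(222,495))]); print(q.mean(0),q[0]-q[1],q[0]-q[3])
S=env.read_camera("side"); print("side px",px(S,n))
c=px(S,[.42,-.22,.06]).astype(int)
cv2.imwrite("pics/l3.png",cv2.resize(S["image"][c[1]-60:c[1]+40,c[0]-60:c[0]+60],(600,500))[:,:,::-1])
E
```

```text
clock: 12.28
position: [0.4219, -0.2238, 0.3061]
orientation: [[0.867, 0.499, -0.003], [0.499, -0.867, 0.002], [-0.002, -0.003, -1.0]]
force: [-0.0, 0.2, 1.0]
opening: 0.091
gripper_force: 0.0
turn 0.002 then shift cm [-0.2075  0.1712  8.1113] clock 12.275 j6 0.5123463761726286
nest [0.5267 0.1808 0.05  ]
[0.5269 0.1816 0.05  ] [0.0046 0.1209 0.    ] [ 0.1092 -0.0039  0.    ]
side px [303.4077 361.0139]
```

View pics/l3.png

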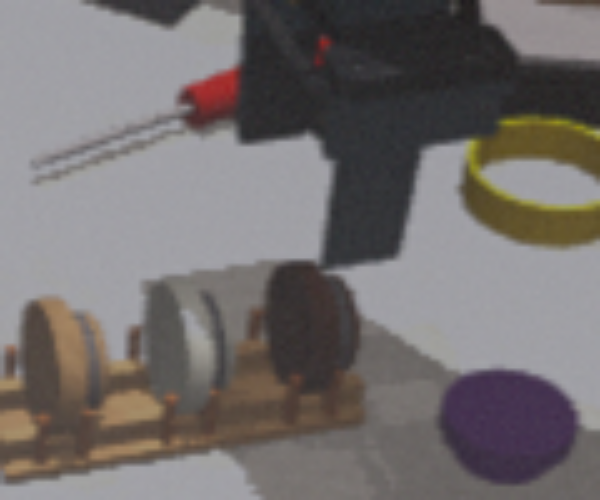

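```bash
python3 -m inch '[[[-0.2,0.15,2],0],[[0,0,2.5],0],[[0,0,2.5],0],[[0,0,1.1],0],[[0,0,0],0]]' 1 12
python3 -m inch '[[[0,0,0],0],[[0,0,0],0],[[0,0,0],0],[[0,0,0],0]]' -1 12
```

```text
clock: 13.0
position: [0.4215, -0.2271, 0.227]
orientation: [[0.867, 0.498, 0.0], [0.498, -0.867, -0.0], [0.0, 0.0, -1.0]]
force: [-0.7, -0.5, 0.1]
opening: 0.0914
gripper_force: 0.0
clock: 13.5
position: [0.4212, -0.2271, 0.2267]
orientation: [[0.867, 0.497, 0.0], [0.497, -0.867, -0.0], [0.0, 0.0, -1.0]]
force: [-0.9, 1.6, 3.6]
opening: 0.0603
gripper_force: 12.0
```

```bash
python3 -m inch '[[[0,0,-1],0],[[0,0,-2],0],[[0,0,-3],0],[[0,0,-3],0],[[0,0,-3],0],[[0,0,0],0]]'
python3 - <<'E'
from h import *
S=env.read_camera("side");c=px(S,[.42,-.22,.15]).astype(int)
cv2.imwrite("pics/l4.png",cv2.resize(S["image"][c[1]-50:c[1]+60,c[0]-66:c[0]+66],(720,600))[:,:,::-1])
E
```

```text
clock: 14.25
position: [0.4216, -0.2273, 0.3488]
orientation: [[0.867, 0.498, 0.004], [0.498, -0.867, -0.002], [0.002, 0.004, -1.0]]
force: [0.6, -0.6, -0.7]
opening: 0.0606
gripper_force: 12.0
```

View pics/l4.png

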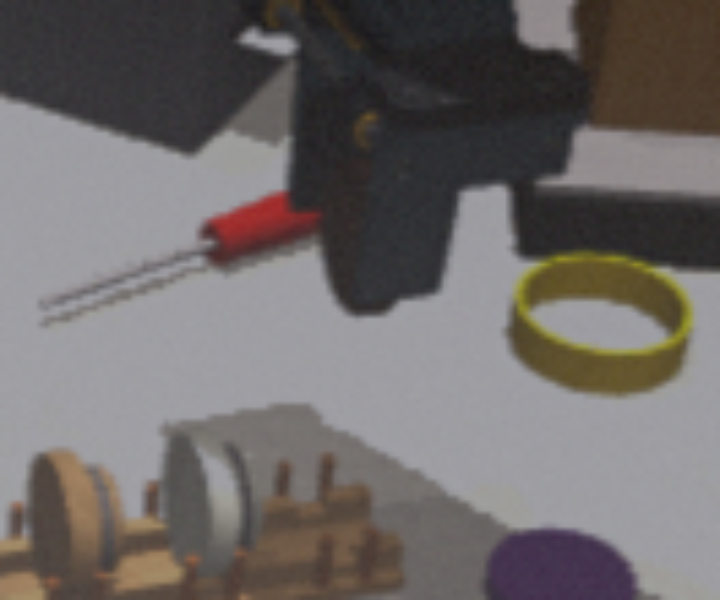

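The walnut lid is held upright in the pads and the other two lids are undisturbed in the rack. I'll carry it to clear bench and tip it there.

```bash
python3 -m inch '[[[3.2,-2.5,0],0],[[3.2,-2.5,0],0],[[3.2,-2.5,0],0],[[3.2,-2.5,1],0],[[3.2,-2.4,2.5],0],[[0,0,3.5],0],[[0,0,3],0],[[0,0,1.5],0]]'
python3 -m inch '[[[0,0,0.4],0],[[0,0,0.5],0],[[0,0,0],0]]'
python3 -m inch '[[[0,0,0.2],0],[[0,0,0],0]]'
```

```text
clock: 15.3
position: [0.4974, -0.0397, 0.2292]
orientation: [[0.867, 0.498, -0.003], [0.498, -0.867, 0.0], [-0.003, -0.002, -1.0]]
force: [1.0, 1.0, -1.3]
opening: 0.0607
gripper_force: 12.0
clock: 15.68
position: [0.4984, -0.04, 0.2228]
orientation: [[0.868, 0.497, 0.001], [0.497, -0.868, -0.0], [0.001, 0.0, -1.0]]
force: [0.2, 0.3, -0.2]
opening: 0.0605
gripper_force: 12.0
clock: 15.92
position: [0.4983, -0.0399, 0.2207]
orientation: [[0.867, 0.498, 0.0], [0.498, -0.867, -0.0], [0.0, 0.0, -1.0]]
force: [-0.2, 0.9, 0.6]
opening: 0.0604
gripper_force: 12.0
```

```bash
python3 -m inch '[[[0,0,0.4],0],[[0,0,0],0]]'
python3 -m inch '[[[0,0,0.15],0],[[0,0,0],0]]'
python3 -m inch '[[[0,0,0.15],0],[[0,0,0],0]]'
```

```text
clock: 16.18
position: [0.4982, -0.0399, 0.2162]
orientation: [[0.867, 0.498, -0.0], [0.498, -0.867, 0.0], [-0.0, -0.0, -1.0]]
force: [0.7, -0.1, 0.0]
opening: 0.0604
gripper_force: 12.0
clock: 16.42
position: [0.4986, -0.0398, 0.2153]
orientation: [[0.867, 0.497, 0.0], [0.497, -0.867, 0.0], [0.0, 0.0, -1.0]]
force: [-1.9, 2.1, 8.5]
opening: 0.0604
gripper_force: 12.0
clock: 16.68
position: [0.4989, -0.0398, 0.2141]
orientation: [[0.867, 0.497, 0.001], [0.497, -0.868, 0.0], [0.001, 0.001, -1.0]]
force: [-1.0, 3.4, 13.2]
opening: 0.0606
gripper_force: 12.0
```

```bash
python3 -m inch '[[[-0.5,0,0],0],[[-0.5,0,0],0],[[-0.5,0,0],0]]'
python3 -m inch '[[[-0.5,0,0.1],0],[[-0.5,0,0.1],0]]'
```

```text
clock: 17.05
position: [0.4851, -0.0475, 0.2135]
orientation: [[0.867, 0.497, 0.0], [0.497, -0.867, -0.0], [0.0, 0.0, -1.0]]
force: [0.7, 0.4, 1.8]
opening: 0.0605
gripper_force: 12.0
clock: 17.3
position: [0.4762, -0.0525, 0.2113]
orientation: [[0.867, 0.498, -0.0], [0.498, -0.867, 0.0], [-0.0, -0.0, -1.0]]
force: [2.0, 1.0, 4.0]
opening: 0.0602
gripper_force: 12.0
```

```bash
python3 -m inch '[[[-0.5,0,0.05],0],[[-0.5,0,0.05],0],[[-0.5,0,0.1],0]]'
python3 -m inch '[[[-0.5,0,0.15],0],[[-0.5,0,0.15],0]]'
cat >> h.py <<'E'
def lidcheck():
    # dark-brown points near the grip, in tool coordinates (mm)
    s=env.observe(); R,p0=s["orientation"],s["position"]
    for n in("side","top"):
        p=env.read_camera(n); X=cloud(p); L=((X-p0)@R)*1e3
        im=p["image"].astype(int)
        m=(np.abs(L[...,0])<60)&(np.abs(L[...,1])<28)&(L[...,2]>135)&(L[...,2]<225)
        q=L[m]; print(n,"pts",len(q))
        if len(q)>20:
            print(np.percentile(q,[2,25,50,75,98],axis=0).round(0).tolist())
            ok=(im[m].max(1)-im[m].min(1)>10)&(im[m][:,0]>im[m][:,2]); b=q[ok]; print(" brown",len(b), len(b) and np.percentile(b,[2,50,98],axis=0).round(0).tolist())
            if len(b)>20:
                N=np.linalg.svd(b-b.mean(0))[2][2]; print(" normal",N.round(2))
E
python3 -c "
from h import *
lidcheck()"
```

```text
clock: 17.68
position: [0.4632, -0.0599, 0.2094]
orientation: [[0.867, 0.498, -0.0], [0.498, -0.867, 0.0], [-0.0, -0.0, -1.0]]
force: [1.9, 0.1, 0.6]
opening: 0.0605
gripper_force: 12.0
clock: 17.92
position: [0.4545, -0.0649, 0.2062]
orientation: [[0.867, 0.498, -0.0], [0.498, -0.867, 0.0], [-0.0, -0.0, -1.0]]
force: [1.8, 0.3, 0.9]
opening: 0.0608
gripper_force: 12.0
side pts 773
[[-57.0, -27.0, 176.0], [7.0, -19.0, 184.0], [24.0, -7.0, 205.0], [38.0, 7.0, 207.0], [58.0, 26.0, 209.0]]
 brown 197 [[8.0, -24.0, 175.0], [20.0, 1.0, 180.0], [33.0, 25.0, 205.0]]
 normal [-0.28 -0.01  0.96]
top pts 0
```

It is tipping as planned: the visible face is now about 16° from level. I'll finish it by pressing down.

```bash
python3 -m inch '[[[-0.5,0,0.1],0],[[-0.5,0,0.05],0],[[-0.2,0,0.1],0],[[0,0,0],0]]'
python3 -m inch '[[[0,0,0.1],0],[[0,0,0],0]]'
python3 -c "
from h import *
lidcheck()"
```

```text
clock: 18.52
position: [0.4443, -0.0708, 0.2039]
orientation: [[0.867, 0.498, -0.0], [0.498, -0.867, 0.0], [-0.0, -0.0, -1.0]]
force: [-1.4, 0.1, 2.6]
opening: 0.0602
gripper_force: 12.0
clock: 18.77
position: [0.4443, -0.0708, 0.203]
orientation: [[0.867, 0.498, -0.001], [0.498, -0.867, -0.0], [-0.001, -0.0, -1.0]]
force: [-3.9, -3.8, 8.7]
opening: 0.0604
gripper_force: 12.0
side pts 751
[[-57.0, -27.0, 174.0], [10.0, -18.0, 179.0], [25.0, -7.0, 202.0], [39.0, 6.0, 203.0], [59.0, 26.0, 206.0]]
 brown 189 [[7.0, -24.0, 173.0], [20.0, 1.0, 177.0], [33.0, 25.0, 181.0]]
 normal [-0.23  0.01  0.97]
top pts 0
```

```bash
cat >> h.py <<'E'
def face(lo=168,hi=188):
    s=env.observe(); R,p0=s["orientation"],s["position"]
    p=env.read_camera("side"); L=((cloud(p)-p0)@R)*1e3; im=p["image"].astype(int)
    d=im[...,0]-im[...,2]
    m=(L[...,0]>-40)&(L[...,0]<45)&(np.abs(L[...,1])<30)&(L[...,2]>lo)&(L[...,2]<hi)&(d>8)
    q=L[m]
    for x in range(-20,40,4):
        k=(q[:,0]>=x)&(q[:,0]<x+4)
        if k.sum()>3: print(x+2,k.sum(),np.median(q[k,2]).round(1),q[k,2].std().round(1),end=" | ")
    r,c=np.where(m); print("\npix",r.min(),r.max(),c.min(),c.max())
E
python3 - <<'E'
from h import *
face(); face()
E
```

```text
6 4 174.5 1.5 | 10 24 175.5 1.6 | 14 34 175.3 1.6 | 18 40 176.5 2.6 | 22 37 176.9 2.5 | 26 33 177.8 2.2 | 30 24 178.0 2.4 | 34 9 177.9 2.3 | 
pix 276 297 357 370
6 7 174.8 0.9 | 10 23 175.0 1.6 | 14 36 175.8 1.5 | 18 35 176.4 2.3 | 22 36 176.9 2.4 | 26 39 177.6 2.1 | 30 21 178.8 1.9 | 34 10 179.2 1.4 | 
pix 276 297 357 370
```

```bash
python3 - <<'E'
from h import *
from scipy.optimize import least_squares
s=env.observe(); R,p0=s["orientation"],s["position"]
p=env.read_camera("side"); im=p["image"].astype(int)
d=im[...,0]-im[...,2]
sub=d[270:304,350:378]; print(im[285,363],im[285,374]); 
m=np.zeros((480,640),np.uint8); m[268:304,350:380]=(d[268:304,350:380]>8)
for r in range(272,302,2): print("".join("%4d"%v for v in d[r,350:380]))
pts=[]
for r in range(274,300):
    c=np.where(m[r])[0]
    if len(c): pts.append((w(p,c.max()+.5,r,.026)-p0)@R*1e3)
pts=np.array(pts); print(pts[:,:2].round(0).tolist())
# purple disc slope check
X=cloud(p); o=(X[...,0]>.31)&(X[...,0]<.38)&(X[...,1]>-.095)&(X[...,1]<-.03)&(X[...,2]>.018)
L=((X[o]-p0)@R)*1e3; A=np.c_[L[:,:2],np.ones(len(L))]; print("purple slope",np.linalg.lstsq(A,L[:,2],rcond=None)[0])
E
```

```text
[61 49 46] [57 55 57]
   8   7   8   7   9   9   9   8   8   4  -6   0  -1   3   1  -2  -1  -3  -4  -2  -1  -3  -1  -3  -3  -1  -2   0   1   0
   7   8   7   5  -2   1   7  10   8   2  -2  -2  -2   0  -1  -1   1   0   2  18  39  21  -1  -3   0  -2  -2  -4  -3  -3
   8   9   5   6   6   8   8   7   6   3  -4   1   6  12  14   4  -2   0  25  30  14  -4   0  -1  -3  -4  -2  -2  -2  -3
   6   9   8   5   9   8   8   8   4   9  12  14  14  13  14  16   3  -1  16  27  20   4  -7  -1   0  -1  -2  -1  -3  -2
   7   9   7   7   8   7   8   9  12  15  17  14  14  17  13  17  10   7   5   5   7   1  -4  -5  -6  -7  -2  -1  -2  -3
   8   7   5   8   8  11   8  12  16  17  20  16  18  17  17  15  15  15  16  19  19   5  -1  -1  -6  -4  -8  -3  -6  -3
   9   8   7   8   8   7   7   9  15  17  15  18  17  13  17  17  14  13  16  14  19   2  -6  -8  -5  -3  -2  -1  -3  -3
   8   7   8   8   9   8   7   9  17  16  16  17  17  15  15  18  17  17  13  13  13   0  -7  -3  -5   1  -1  -2  -3  -3
   7   7   7   9   9   6   8  10  12  15  18  16  16  17  18  18  16  15  16  14  12  -4  -7  -2  -6  -5  -4  
[... 443 characters left out ...]
  7  12   8   5  -1  -3  -3  -3  -2  -4  -7  -2  -5
   8   8   8   7  10   8   8   7   9  10   8   7   5   9   6   9   7   8   6   8   1  -5  -2  -4  -7  -4  -3  -4  -5  -6
   8   8   6   8   7   8   6   9   7   7   7   7   6   7   7   7   6   9   8   9   3  -2  -4  -6  -3  -5  -4  -3  -4  -1
[[-8.0, 31.0], [-7.0, 28.0], [-4.0, 25.0], [-3.0, 22.0], [-1.0, 19.0], [-0.0, 16.0], [9.0, 16.0], [2.0, 10.0], [3.0, 8.0], [4.0, 5.0], [5.0, 2.0], [6.0, -1.0], [7.0, -4.0], [8.0, -7.0], [9.0, -10.0], [10.0, -13.0], [11.0, -15.0], [12.0, -18.0], [13.0, -21.0], [14.0, -24.0], [15.0, -27.0], [18.0, -29.0], [21.0, -31.0], [20.0, -34.0], [29.0, -35.0], [22.0, -40.0]]
purple slope [ -1.156    2.0618 165.3147]
```

```bash
python3 - <<'E'
from h import *
from scipy.optimize import least_squares
s=env.observe(); R,p0=s["orientation"],s["position"]; p=env.read_camera("side")
rows=np.arange(276,295,2); mea=np.array([362.4,359.5,357.7,356.7,357,357,357.3,358.7,360,362.5])
th=np.linspace(0,2*np.pi,120)[:,None]
def left(dx,dy,h,t):
    # flat-face centre at tool (dx,dy), world height h; face normal leans t toward +tool x
    n=np.array([np.sin(t),0,-np.cos(t)]); e1=np.array([np.cos(t),0,np.sin(t)]); e2=np.array([0,1.,0])
    c=np.array([dx,dy,(p0[2]-h)*1e3])
    Q=np.r_[c+31*(np.cos(th)*e1+np.sin(th)*e2),c-12*n+31*(np.cos(th)*e1+np.sin(th)*e2)]
    W=p0+(Q/1e3)@R.T; q=np.array([px(p,X) for X in W]).astype(np.float32)
    hull=cv2.convexHull(q)[:,0]; H=np.r_[hull,hull[:1]]; out=[]
    for r in rows:
        cs=[a[0]+(r-a[1])/(b[1]-a[1])*(b[0]-a[0]) for a,b in zip(H[:-1],H[1:]) if (a[1]-r)*(b[1]-r)<0]
        out.append(min(cs) if cs else 366)
    return np.array(out)
for t in(0,.08,.15):
    r=least_squares(lambda v:left(v[0],v[1],.026,t)-mea,[3,0],diff_step=1e-2,x_scale=[1,1]); print(t,r.x,r.cost,r.fun.round(1))
E
```

```text
0 [0. 0.] 6.676652168949619 [ 1.2  1.2  1.5  1.7  1.2  1.   0.6 -0.3 -0.6 -1.4]
0.08 [1.5344 0.    ] 8.027579321101548 [ 1.3  1.2  1.2  1.2  0.6  0.6  0.3 -0.9 -1.4 -2.5]
0.15 [2.0273 0.    ] 9.923404185751949 [ 1.5  1.5  1.4  1.3  0.5  0.4  0.4 -0.8 -1.5 -2.9]
```

```bash
python3 -m inch '[[[0,0,-1.5],0],[[0,0,-3],-0.168],[[0,0,-3],-0.168],[[0,0,-3],-0.168],[[0,0,-1.5],-0.168],[[0,0,0],-0.168],[[0,0,0],-0.17]]'
python3 -m inch '[[[4.25,1.2,0],0],[[4.25,1.2,0],0],[[4.25,1.2,0],0],[[4.25,1.2,0],0],[[4.25,1.2,0],0],[[4.25,1.2,0],0],[[0,0,0],0],[[0,0,0],0]]'
python3 - <<'E'
from h import *
go(.527,.181,.2365,1.53)
S=env.read_camera("side"); s=env.observe()
X=cloud(S); L=((X-s["position"])@s["orientation"])*1e3; im=S["image"].astype(int)
m=(np.abs(L[...,0])<36)&(np.abs(L[...,1])<30)&(L[...,2]>165)&(L[...,2]<215)
q=L[m]; print(len(q),np.percentile(q,[2,25,50,75,98],axis=0).round(0).tolist())
c=px(S,[.527,.181,.1]).astype(int)
cv2.imwrite("pics/n5.png",cv2.resize(S["image"][c[1]-70:c[1]+70,c[0]-84:c[0]+84],(720,600))[:,:,::-1])
E
```

```text
clock: 19.95
position: [0.4444, -0.0706, 0.3239]
orientation: [[0.034, 0.999, 0.001], [0.999, -0.034, -0.0], [-0.0, 0.001, -1.0]]
force: [-0.0, -0.3, -0.1]
opening: 0.0605
gripper_force: 12.0
clock: 20.95
position: [0.5262, 0.181, 0.3232]
orientation: [[0.04, 0.999, -0.0], [0.999, -0.04, -0.0], [-0.0, -0.0, -1.0]]
force: [-0.7, -0.1, -1.6]
opening: 0.0607
gripper_force: 12.0
turn 0.001 then shift cm [0.0048 0.0789 8.6712] clock 20.95 j6 0.32898932996962266
989 [[-22.0, -26.0, 168.0], [-6.0, -12.0, 172.0], [8.0, 0.0, 175.0], [20.0, 13.0, 177.0], [33.0, 27.0, 185.0]]
```

```bash
python3 - <<'E'
from h import *
S=env.read_camera("side"); s=env.observe()
X=cloud(S); L=((X-s["position"])@s["orientation"])*1e3; im=S["image"].astype(int); d=im[...,0]-im[...,2]
m=(np.abs(L[...,0])<45)&(np.abs(L[...,1])<29)&(L[...,2]>165)&(L[...,2]<215)
q=L[m]
for x in range(-36,44,4):
    k=(q[:,0]>=x)&(q[:,0]<x+4)
    if k.sum()>3: print(x+2,k.sum(),np.median(q[k,2]).round(1),q[k,2].std().round(1),im[m][k].mean(0).round(0))
k=(q[:,0]>-15)&(q[:,0]<24)&(abs(q[:,2]-175)<7); A=np.c_[q[k,:2],np.ones(k.sum())]; print(np.linalg.lstsq(A,q[k,2],rcond=None)[0])
E
```

```text
-26 4 168.5 0.4 [83. 72. 70.]
-22 31 168.4 1.4 [74. 58. 53.]
-18 53 169.6 1.3 [63. 45. 38.]
-14 58 169.8 1.2 [63. 46. 39.]
-10 63 171.3 1.2 [61. 44. 36.]
-6 76 171.8 1.6 [61. 42. 34.]
-2 66 172.9 1.3 [64. 44. 34.]
2 67 173.2 1.1 [65. 45. 34.]
6 78 174.2 1.2 [65. 44. 33.]
10 75 174.9 1.5 [64. 43. 33.]
14 82 176.0 2.2 [62. 42. 31.]
18 83 176.6 1.9 [62. 42. 31.]
22 82 177.8 3.2 [64. 44. 33.]
26 78 178.9 3.5 [61. 43. 32.]
30 60 179.5 2.2 [58. 40. 29.]
34 27 179.9 1.4 [55. 38. 27.]
[  0.2055   0.0062 173.0623]
```

View pics/n5.png

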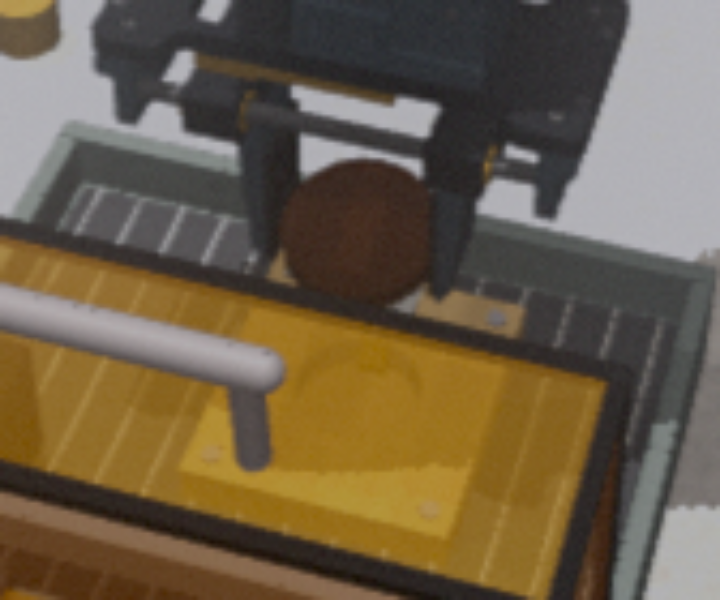

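The lid is held face up over the nest, with its far (+y) edge about 11° low. I'll lower it in carefully, aiming about 1 mm to the back.

```bash
python3 -m inch '[[[0.2,0.08,2],0],[[0,0,2.5],0],[[0,0,1.8],0],[[0,0,0.4],0],[[0,0,0],0]]'
python3 -m inch '[[[0,0,0.3],0],[[0,0,0.3],0],[[0,0,0],0]]'
python3 -m inch '[[[0,0,0.2],0],[[0,0,0.2],0],[[0,0,0],0]]'
```

```text
clock: 21.68
position: [0.5276, 0.1831, 0.2558]
orientation: [[0.04, 0.999, -0.0], [0.999, -0.04, -0.0], [-0.0, -0.0, -1.0]]
force: [-0.0, 0.5, -0.3]
opening: 0.0608
gripper_force: 12.0
clock: 22.05
position: [0.5275, 0.1832, 0.2499]
orientation: [[0.04, 0.999, -0.0], [0.999, -0.04, 0.0], [0.0, -0.0, -1.0]]
force: [-0.4, -0.1, -0.2]
opening: 0.0608
gripper_force: 12.0
clock: 22.42
position: [0.5274, 0.1831, 0.2457]
orientation: [[0.04, 0.999, -0.0], [0.999, -0.04, -0.0], [-0.0, -0.0, -1.0]]
force: [-0.2, -0.7, 0.2]
opening: 0.0608
gripper_force: 12.0
```

```bash
python3 -m inch '[[[0,0,0.15],0],[[0,0,0],0]]'
python3 -m inch '[[[0,0,0.1],0],[[0,0,0],0]]'
python3 -m inch '[[[0,0,0.1],0],[[0,0,0],0]]'
```

```text
clock: 22.68
position: [0.5275, 0.1832, 0.2443]
orientation: [[0.04, 0.999, -0.0], [0.999, -0.04, -0.0], [-0.0, -0.0, -1.0]]
force: [-0.3, -0.2, -0.7]
opening: 0.0604
gripper_force: 12.0
clock: 22.92
position: [0.5275, 0.1832, 0.2434]
orientation: [[0.04, 0.999, -0.0], [0.999, -0.04, -0.0], [-0.0, -0.0, -1.0]]
force: [-0.5, 0.6, -0.5]
opening: 0.0607
gripper_force: 12.0
clock: 23.18
position: [0.5275, 0.1832, 0.2423]
orientation: [[0.04, 0.999, -0.0], [0.999, -0.04, -0.0], [-0.0, -0.0, -1.0]]
force: [0.5, 0.0, 0.1]
opening: 0.0604
gripper_force: 12.0
```

```bash
python3 -m inch '[[[0,0,0],0],[[0,0,0],0],[[0,0,0],0]]' 0.7
python3 -m inch '[[[0,0,-1.5],0],[[0,0,-3],0],[[0,0,-3],0],[[0,0,0],0],[[0,0,0],0],[[0,0,0],0]]'
python3 -m inch '[[[0,0,0],0],[[0,0,0],0],[[0,0,0],0],[[0,0,0],0],[[0,0,0],0]]' -1 20
python3 - <<'E'
from h import *
T=env.read_camera("top")
for p in(T,env.read_camera("side")):
    print(px(p,[.527,.1835,.062]))
    X=cloud(p); im=p["image"].astype(int)
    m=(np.hypot(X[...,0]-.527,X[...,1]-.1835)<.045)&(X[...,2]>.052)&(X[...,2]<.085)&(im[...,0]-im[...,2]<38)
    q=X[m]*1e3; print(len(q), len(q)>9 and np.percentile(q,[3,50,97],axis=0).round(0).tolist(), im[m].mean(0))
E
```

```text
clock: 23.55
position: [0.5275, 0.1832, 0.2425]
orientation: [[0.04, 0.999, 0.0], [0.999, -0.04, 0.0], [0.0, 0.0, -1.0]]
force: [0.3, -0.3, -0.4]
opening: 0.0775
gripper_force: 0.0
clock: 24.3
position: [0.5272, 0.1831, 0.3168]
orientation: [[0.04, 0.999, -0.001], [0.999, -0.04, -0.0], [-0.0, -0.001, -1.0]]
force: [-0.2, 0.4, 0.1]
opening: 0.0776
gripper_force: 0.0
clock: 24.92
position: [0.5275, 0.1832, 0.3174]
orientation: [[0.04, 0.999, 0.0], [0.999, -0.04, 0.0], [0.0, 0.0, -1.0]]
force: [-0.5, -0.2, -0.6]
opening: 0.0304
gripper_force: 0.0
[192.9106 251.4545]
265 [[499.0, 156.0, 53.0], [527.0, 170.0, 66.0], [550.0, 183.0, 71.0]] [44.8792 32.4755 23.9962]
[302.8223 357.7933]
13 [[517.0, 140.0, 52.0], [529.0, 141.0, 53.0], [537.0, 143.0, 55.0]] [113.1538 107.6154 103.    ]
```

```bash
python3 - <<'E'
from h import *
p=env.read_camera("top"); X=cloud(p); im=p["image"].astype(int)
m=(np.hypot(X[...,0]-.527,X[...,1]-.1835)<.036)&(X[...,2]>.058)&(X[...,2]<.085)&(im.max(-1)<75)&(im[...,0]-im[...,2]>10)
q=X[m]*1e3; A=np.c_[q[:,0]-527,q[:,1]-183.5,np.ones(len(q))]; print(len(q),np.linalg.lstsq(A,q[:,2],rcond=None)[0])
E
python3 -m inch '[[[-0.5,0,1.5],0],[[0,0,2],0],[[0,0,1.3],0],[[0,0,0],0]]' -1
python3 -m inch '[[[0,0,0.4],0],[[0,0,0.3],0],[[0,0,0],0]]'
python3 -m inch '[[[0,0,0.3],0],[[0,0,0],0]]'
```

```text
239 [ 0.0096 -0.0638 65.6033]
clock: 25.58
position: [0.5269, 0.1781, 0.2678]
orientation: [[0.04, 0.999, -0.003], [0.999, -0.04, -0.001], [-0.001, -0.003, -1.0]]
force: [-0.1, -0.8, -0.1]
opening: 0.0006
gripper_force: 0.0
clock: 25.95
position: [0.5273, 0.1782, 0.2625]
orientation: [[0.04, 0.999, 0.0], [0.999, -0.04, 0.0], [0.0, 0.0, -1.0]]
force: [0.8, 0.1, -0.2]
opening: 0.0006
gripper_force: 0.0
clock: 26.2
position: [0.5273, 0.1782, 0.2594]
orientation: [[0.04, 0.999, 0.0], [0.999, -0.04, -0.0], [-0.0, 0.0, -1.0]]
force: [0.1, -0.8, 1.5]
opening: 0.0003
gripper_force: 0.5
```

```bash
python3 -m inch '[[[0,0,0.2],0],[[0,0,0],0]]'
python3 -m inch '[[[0,0,0.2],0],[[0,0,0],0]]'
python3 -m inch '[[[0,0,0.2],0],[[0,0,0],0]]'
```

```text
clock: 26.45
position: [0.5273, 0.1782, 0.2574]
orientation: [[0.04, 0.999, -0.0], [0.999, -0.04, 0.0], [0.0, -0.0, -1.0]]
force: [0.6, 0.1, 0.2]
opening: 0.0007
gripper_force: 0.3
clock: 26.7
position: [0.5271, 0.1782, 0.2551]
orientation: [[0.04, 0.999, -0.001], [0.999, -0.04, -0.0], [-0.0, -0.001, -1.0]]
force: [-0.7, -0.2, -0.7]
opening: 0.0007
gripper_force: 0.0
clock: 26.95
position: [0.5272, 0.1782, 0.2532]
orientation: [[0.04, 0.999, -0.0], [0.999, -0.04, -0.0], [-0.0, -0.0, -1.0]]
force: [-0.4, 1.2, -0.6]
opening: 0.0006
gripper_force: 0.0
```

```bash
python3 -m inch '[[[0,0,0.1],0],[[0,0,0],0]]'
python3 -m inch '[[[0,0,0.1],0],[[0,0,0],0]]'
python3 -m inch '[[[0,0,0.1],0],[[0,0,0],0]]'
```

```text
clock: 27.2
position: [0.5274, 0.1782, 0.2531]
orientation: [[0.04, 0.999, -0.0], [0.999, -0.04, -0.0], [-0.0, -0.0, -1.0]]
force: [-6.4, -1.4, 14.4]
opening: 0.0007
gripper_force: 7.0
clock: 27.45
position: [0.5275, 0.1782, 0.2529]
orientation: [[0.04, 0.999, -0.001], [0.999, -0.04, -0.0], [-0.0, -0.001, -1.0]]
force: [-12.9, -3.4, 34.0]
opening: 0.0007
gripper_force: 16.8
clock: 27.7
position: [0.5275, 0.1783, 0.2528]
orientation: [[0.04, 0.999, -0.001], [0.999, -0.04, -0.0], [-0.0, -0.001, -1.0]]
force: [-20.1, -5.6, 53.2]
opening: 0.0004
gripper_force: 26.6
```

```bash
python3 -m inch '[[[0,0,-2],0],[[0,0,-4],0],[[0,0,-5],0],[[-4,2,-4],0],[[-5,3,0],0],[[-5,3,0],0],[[-5,3,0],0],[[-5,3,0],0]]'
python3 -m inch '[[[-5,1,0],0],[[-4,0,0],0],[[0,0,0],0]]'
python3 - <<'E'
from h import *
for n in("top","side"):
    p=env.read_camera(n); X=cloud(p); im=p["image"].astype(int)
    if n=="top":
        m=(np.hypot(X[...,0]-.527,X[...,1]-.1835)<.045)&(X[...,2]>.052)&(X[...,2]<.085)&(im.max(-1)<110)&(im[...,0]-im[...,2]>12)&(im[...,0]-im[...,2]<40)&(im[...,1]<70)
        q=X[m]*1e3; A=np.c_[q[:,0]-527,q[:,1]-183.5,np.ones(len(q))]; print(len(q),np.linalg.lstsq(A,q[:,2],rcond=None)[0],np.percentile(q,[1,50,99],axis=0).round(1).tolist())
        ys,xs=np.where(m); (c,r),R=cv2.minEnclosingCircle(np.c_[xs,ys].astype(np.float32)); print("centre",w(p,c,r,.062),R, w(p,xs.mean(),ys.mean(),.062))
        o=X[np.all((X>[.45,.10,.04])&(X<[.60,.24,.06]),-1)]; print("jig z",np.median(o[:,2]))
    for th in("pale_lid","white_lid","walnut_lid","jar_a","gauge","driver"):
        print(n,th,[(round(d["conf"],2),w(p,*d["at"]).round(3).tolist()) for d in env.pinpoint(p,th)[:2]])
print(env.observe()["force"])
E
```

```text
clock: 28.7
position: [0.6582, -0.0691, 0.4007]
orientation: [[0.04, 0.999, 0.0], [0.999, -0.04, 0.0], [0.0, 0.0, -1.0]]
force: [0.2, 0.0, 0.5]
opening: 0.0004
gripper_force: 0.0
clock: 29.08
position: [0.6638, -0.1599, 0.4003]
orientation: [[0.043, 0.999, -0.0], [0.999, -0.043, -0.0], [-0.0, -0.0, -1.0]]
force: [-0.2, 0.8, -0.6]
opening: 0.0004
gripper_force: 0.0
13 [-0.0215 -0.0599 58.4577] [[501.6, 154.3, 56.6], [520.2, 157.8, 60.3], [546.2, 168.2, 63.0]]
centre [0.5239 0.1653 0.062 ] 10.198139190673828 [0.52   0.1584 0.062 ]
jig z 0.04866473851796217
top pale_lid []
top white_lid [(0.15, [0.558, -0.081, 0.6])]
top walnut_lid [(0.92, [0.525, 0.19, 0.059])]
top jar_a [(0.45, [0.558, -0.084, 0.605])]
top gauge [(0.76, [0.751, -0.022, 0.022])]
top driver [(0.62, [0.498, -0.431, 0.019])]
side pale_lid [(0.56, [0.52, -0.147, 0.058])]
side white_lid [(0.93, [0.466, -0.177, 0.064])]
side walnut_lid [(0.86, [0.347, -0.049, 0.026]), (0.73, [0.32, -0.198, 0.027])]
side jar_a [(0.66, [0.697, -0.211, 0.026]), (0.61, [0.731, -0.092, 0.033])]
side gauge [(0.69, [0.755, -0.01, 0.011]), (0.61, [0.517, -0.142, 0.058])]
side driver [(0.94, [0.513, -0.428, 0.012]), (0.64, [0.318, -0.379, 0.016])]
[-0.8246  0.9117  0.1063]
```

```bash
python3 - <<'E'
from h import *
p=env.read_camera("top"); X=cloud(p)
o=env.outline_of(p,"walnut_lid"); n0=px(p,[.527,.183,.062])
for d in o:
    if np.hypot(*(np.array(d["bbox"][:2])-n0))<15:
        g=cv2.erode(d["region"].astype(np.uint8),np.ones((5,5)))>0
        q=X[g]*1e3; q=q[~np.isnan(q[:,0])]; A=np.c_[q[:,0]-527,q[:,1]-183.5,np.ones(len(q))]
        print(d["conf"],d["bbox"],len(q),np.linalg.lstsq(A,q[:,2],rcond=None)[0]); r,c=np.where(d["region"]); print("centre",w(p,c.mean(),r.mean(),.062),"colour",p["image"][g].mean(0))
j=np.all((X>[.47,.12,.04])&(X<[.585,.24,.056]),-1); q=X[j]*1e3; A=np.c_[q[:,0]-527,q[:,1]-183.5,np.ones(len(q))]; print("jig plane",np.linalg.lstsq(A,q[:,2],rcond=None)[0])
# hood cloud angle
h=X[np.all((X>[.4,.28,.2])&(X<[.7,.46,.36]),-1)]; print("hood pts",len(h),np.percentile(h,[2,50,98],axis=0))
E
```

```text
0.65 [190.7, 252.7, 31.4, 30.9] 386 [-0.0062 -0.0059 60.2292]
centre [0.5256 0.1843 0.062 ] colour [91.4923 59.0876 42.3041]
0.32 [196.3, 252.2, 57.4, 52.3] 1336 [ 0.0005 -0.0041 48.3837]
centre [0.525  0.1762 0.062 ] colour [175.0112 175.1228 133.401 ]
jig plane [ 0.0004 -0.0013 48.2921]
hood pts 8664 [[0.4069 0.3365 0.2552]
 [0.5465 0.3802 0.2913]
 [0.6981 0.4188 0.337 ]]
```

```bash
python3 -c "
from workcell import env
print(env.close_job())"
```

```text
the job is handed in; nothing more can be done
None
```

I swung the hood up to about 1.67 rad and pressed the walnut lid home in the nest, face up. It measures level, with its face 11.9 mm above the jig for a 12 mm flange. The arm is clear of everything and the job is handed in; I did not measure the plunger's position, and no verdict came back.

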